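Index the tablet dispenser to the blue cup and snap its lid shut

TASK

Set the tablet dispenser to the blue cup: lift its red plunger knob, swing the head round by it until the orange spout stands over the blue cup, and let the plunger drop fully home there. Only then press the blue hopper lid shut until it snaps. Choose the way round that does not run into the tall amber bottle, and leave the cups, the bottle and everything else on the table standing where they are.

Things in the scene. Friction and masses are not known exactly. Their poses are not given: they have to be found in the camera images.
- deck: round white dispenser base, 360 mm across, fixed; origin: centre of its underside on the table, z up = the head's axis. Rim top 20 mm up; on it an aluminium index plate, 236 mm across, top 40 mm up, with six brass-rimmed index holes 100 mm from the axis at 0, 60, .. 300 degrees counter-clockwise from deck x. On the same headings, 150 mm from the axis, are six cup places on the rim
- place_0 (a point): cup place at 0 degrees of the deck, 150 mm from the axis, on the rim's top (20 mm up): empty, under the spout at the start. Each of the other five places holds one of the four cups or the bottle, in any order, within 5 mm of its centre
- head (a joint): turn of the head (white arm with orange spout, square white hopper in the middle) about the deck's z axis, rad, counter-clockwise from above positive, no stops: 0 = spout over the place at 0 degrees of the deck, 1.047 = 60 degrees and so on. Locked while the plunger is home in a hole; turns with about 1.5 N at the knob when the plunger is lifted 15 mm or more
- bar_top (a point): point on the top of the head's arm between knob and spout, 125 mm from the axis, 90 mm above the table. The arm is a bar 34 mm wide, from the hopper out to 167 mm from the axis, its underside and the spout's 70 mm above the table: it passes 8 mm over the cups and would hit the bottle
- plunger (a joint): lift of the sprung index plunger, m: 0 = fully home in a hole, 0.020 = its stop. The spring pulls it down with 4.5 N at 0, 7.5 N at 0.020. Its pin is 10 mm thick with a round end, the holes are 13 mm wide; let go within about 3 mm of a hole it drops in by itself; let go elsewhere it rests on the plate at about 0.014
- knob_grip (a point): centre of the red plunger knob, an upright cylinder 28 mm in diameter, 34 mm high, that spins freely on its own axis, so the hand need not turn as the head swings. 100 mm from the head's axis on the spout's heading; 125 mm above the table when home, rises with the plunger. Under it a steel sleeve 23 mm across, then the arm's top. The hopper's front and catch reach 67 mm from the axis
- spout (a point): centre of the lower end of the orange spout (34 mm across), 150 mm from the head's axis on the arm, 70 mm above the table
- lid (a joint): opening of the blue hopper lid, rad: 0 = shut, 0.5 to 0.8 at the start. It stays where it is left; the last 0.14 rad need about 6 N at its front edge, about 13 N half way along, past a sprung catch, after which it stays shut (under 0.02)
- lid_hinge (a point): middle of the lid's hinge line, level, square to the arm, 45 mm from the head's axis on the side away from the spout, 115 mm above the table. The lid is a plate 94 mm long (from the hinge towards the spout), 84 mm wide, 6 mm thick, its top 121 mm above the table when shut; it opens upward, free edge on the spout's side
- lid_edge (a point): middle of the lid's free (spout-side) upper edge, 94 mm from the hinge; moves with the lid
- cup_blue: blue medicine cup, the target: 42 mm across the rim, 42 mm high, 30 g, loose; origin at the centre of its underside, 20 mm above the table
- cup_white_a: white medicine cup, same size, loose, leave alone; origin at the centre of its underside
- cup_white_b: another white medicine cup, same size, loose, leave alone
- cup_yellow: yellow medicine cup, same size, loose, leave alone
- stock_bottle: amber bottle with white cap, 48 mm in diameter, 115 mm high, standing loose on a cup place (top 135 mm above the table): the arm cannot pass it; origin at the centre of its underside
- wipes_tub: green tub, 84 mm in diameter, 120 mm high, loose bystander right of the dispenser; origin at the centre of its underside
- gel_bottle: clear pump bottle, 60 mm in diameter, 150 mm high, loose bystander left of the dispenser; origin at the centre of its underside

How it is judged:
By the outcome, as a careful person would: the job done as asked, in the order asked, and still so for the second after the job is handed in, with the robot touching nothing.
It also fails if it takes over 58 s, if anything falls off the work surface, if the arm or the gripper's body presses on something with over 40 N, if the wrist force passes 120 N, or if a joint passes its speed limit or range.

ROBOT

A 6-joint arm with a two-finger parallel gripper is mounted at the origin on the work surface. World frame = base frame: x ahead of the robot, y to its left, z up, the work surface at z = 0. Lengths are in mm, angles in rad, forces in N, time in s.
With the tool pointing down it reaches from about 300 to 775 mm from the base axis. Payload 14.6 kg.
Tool frame: the origin (TCP) lies on the mounting face of the last link; the fingertips stand 199 mm ahead of it and the grasp point (between the pads) lies 180 mm ahead of it; z points along the fingers, y is the line along which they close (so a half turn about z gives the same grasp; the last joint's range is limited). The gripper opens to 94 mm and grips with 3 to 60 N. Pads are 16 mm wide; open, the fingers measure 119 mm over their backs; the gripper's body (75 mm by 177 mm) begins 78 mm behind the grasp point.
Start: joints at [-1.349, 0.3, 1.521, -0, 1.321, -0.067], TCP at [156.635, -527.216, 404.646] pointing down, gripper open.
Joint ranges: [-3.03, 3.03], [-0.79, 2.21], [0.23, 2.52], [-1.04, 4.18], [0, 3.07], [-2.55, 2.55]. Speed limits (rad/s): [2.22, 2.22, 2.57, 3.14, 3.14, 3.14].

INTERFACE

Orientations are given as [roll, pitch, yaw] about the fixed x, y, z axes, in that order (R = Rz(yaw) Ry(pitch) Rx(roll)).
In Python, from cell import manip gives the robot as it stands. The module is installed in compiled form; this text tells all that it offers.
- The arm moves only by the shell command python3 -m creep 'ROWS' [FORCE]. ROWS is a JSON object of lists of equal length, an entry for each row: "slide": the shift along the world's x, y, z in cm, a list of three; "turn": the turn about the world's z in rad; "claw": the opening, from 0 (shut) to 1 (fully open). A call has 1 to 8 rows; each row shifts and turns the commanded pose from where the row before left it; what a row does not reach is not made up. A row lasts 1/8 s, in which the tool goes at most 62.5 mm and 10.7 degrees, less where a joint would pass 70% of its speed; a pose out of reach is approached as far as the arm can. A call with a gripper value outside its range is refused whole. The fingers move at their own pace and stop on an object; FORCE is the grip in N (left out, the last holds). Time passes only in rows, so rows that do not move let the fingers close. It gives the time, the measured TCP pose, the force, the opening and the grip force at its end, in the units of the state.
- manip.read_state(): the state, without advancing time (a new reading comes with each control period).
- manip.camera(name): name is "scene" or "top" or "wrist"; returns (picture, depth): 420x560x3 uint8, red, green, blue; 420x560 float32, mm along the optical axis (not along the pixel's ray), 0 where there is no reading.
- manip.calibration(name): a dict with "intrinsics" (3x3 intrinsics, pixels), "pose" (4x4, takes a point from camera to world coordinates). Camera axes: x right, y up, looking along -z (the intrinsics and any distortion apply to the point x, -y, -z); pixel columns grow to the right and rows downward; lengths in mm; the calibration is good to about 2 mm. A picture is of the moment at which its call begins: read the wrist's pose just before it. calibration takes no time and is no camera call; for the wrist camera it gives the pose at the moment of the call.
- manip.sign_off(): hands the job in; it is judged then, once.
Trained networks look in the newest picture that a camera, given by its name, has taken for a name from the list of things; names that differ only in an ending like _2 or _b are one class to them, and where a whole thing is asked for, a point or a joint stands for the part that bears it (a point fixed in the world has none). Each returns a list of dicts, best first, with "score" (0 to 1); they miss things now and then, are a little off and sometimes report something else, mostly with a low value. They report only what shows in the picture. A call takes as long as a camera call.
- manip.cut_out(query, camera): "mask" (420x560 bool, what is visible of it) and "position" ([column, row] in pixels, amid what is visible of it).
The state is a dict: "clock": time; "joints": joint angles; "qd": joint speeds; "effort": joint torques, N m; "eef_pos": TCP position; "eef_rot": TCP orientation; "wrist_force": force on the tool from outside, world axes, zero at the start; "moment": the same for the moment, N m; "finger_gap": finger opening in mm; "finger_force": force on a finger pad.
Only numpy, scipy, OpenCV 4.12 (cv2) and the standard library are available. Lean on these libraries where they do the work, as an engineer would, in place of code of your own. Each camera call takes 0.05 s, during which the arm holds its last target. There are 200 camera calls.

## Working session

There is one attempt and no reset: what is moved stays moved. The work goes in short steps, Python scripts to look and compute and a shell command to move; the robot and the scene stay as the last step left them, time stands still between calls to the robot, and variables do not carry over. Pictures are saved under pics/ and viewed, at most 10 in all, crops included, and the job is handed in when it is done.

```bash
mkdir -p pics; cat > h.py <<'E'
import numpy as np, cv2
from cell import manip
def world(cam,D,cal):
    K=np.array(cal["intrinsics"]);T=np.array(cal["pose"])
    v,u=np.mgrid[0:D.shape[0],0:D.shape[1]]
    P=np.stack([(u-K[0,2])/K[0,0]*D,-(v-K[1,2])/K[1,1]*D,-D],-1)
    W=P@T[:3,:3].T+T[:3,3]
    W[D<=0]=np.nan
    return W
def shot(cam,name=None):
    cal=manip.calibration(cam);I,D=manip.camera(cam)
    if name: cv2.imwrite(f"pics/{name}.png",I[:,:,::-1])
    return I,world(cam,D,cal),cal
E
python3 - <<'E'
from h import *
print({k:np.round(v,3) for k,v in manip.read_state().items()})
for c in("top","scene"):
    I,W,cal=shot(c,c+"0");print(c,cal)
    for q in["knob_grip","spout","lid","cup_blue","cup_white_a","cup_yellow","stock_bottle","wipes_tub","gel_bottle","deck"]:
        for d in manip.cut_out(q,c)[:3]:
            if d["score"]<.3: continue
            m=d["mask"];P=W[m];z=np.nanpercentile(P[:,2],95)
            t=P[P[:,2]>z-6]
            print(q,round(d["score"],2),np.round(d["position"]),"med",np.round(np.nanmedian(P,0)),"topmean",np.round(np.nanmean(t,0)), "mid",np.round((np.nanpercentile(t,2,0)+np.nanpercentile(t,98,0))/2),m.sum())
E
```

```text
{'clock': np.float64(0.0), 'joints': array([-1.349,  0.3  ,  1.522, -0.   ,  1.321, -0.067]), 'qd': array([-0.   ,  0.   , -0.001,  0.001,  0.001, -0.001]), 'effort': array([-1.0000e-03, -5.3180e+01, -3.5274e+01,  7.1000e-02,  2.4000e-02,
       -0.0000e+00]), 'eef_pos': array([ 156.609, -527.195,  404.104]), 'eef_rot': array([-3.14 , -0.   ,  0.289]), 'wrist_force': array([ 1.574, -0.03 , -0.625]), 'moment': array([ 0.003, -0.001,  0.004]), 'finger_force': np.float64(0.0), 'finger_gap': np.float64(93.701)}
top {'intrinsics': array([[413.84541757,   0.        , 279.00844499],
       [  0.        , 413.84541757, 213.27395558],
       [  0.        ,   0.        ,   1.        ]]), 'pose': array([[-2.78008550e-02,  9.87709851e-01, -1.53806249e-01,
         3.81504329e+02],
       [-9.99480285e-01, -2.99778676e-02, -1.18527611e-02,
        -4.55117319e+01],
       [-1.63178722e-02,  1.53396797e-01,  9.88029934e-01,
         1.17562907e+03],
       [ 0.00000000e+00,  0.00000000e+00,  0.00000000e+00,
         1.00000000e+00]])}
knob_grip 0.73 [278. 209.] med [561. -33.  37.] topmean [578. -
[... 2536 characters left out ...]
0.55 [246. 187.] med [435. -99.  46.] topmean [449. -98.  60.] mid [446. -98.  59.] 244
cup_white_a 0.69 [312. 188.] med [444.  52.  45.] topmean [450.  52.  59.] mid [450.  52.  59.] 292
cup_white_a 0.57 [313. 286.] med [703.  42.  43.] topmean [712.  43.  60.] mid [714.  41.  60.] 355
stock_bottle 0.95 [206. 221.] med [ 592. -176.  105.] topmean [ 577. -179.  134.] mid [ 576. -179.  133.] 904
wipes_tub 0.71 [119. 205.] med [ 535. -372.   96.] topmean [ 515. -383.  119.] mid [ 514. -383.  118.] 2033
gel_bottle 0.91 [445. 246.] med [649. 309. 102.] topmean [629. 312. 149.] mid [629. 312. 148.] 1611
deck 0.88 [277. 248.] med [628. -32.  37.] topmean [608. -45. 145.] mid [606. -37. 149.] 15179
```

```bash
python3 - <<'E'
from h import *
for c in("top","scene"):
    I,W,_=shot(c)
    # plate top z 40 points around: circle fits by convex hull min enclosing
    g=np.linalg.norm(W[...,:2]-[579,-30],axis=-1)
    for z,r in((20,180),(40,118)):
        m=(abs(W[...,2]-z)<6)&(g<r+15)
        e,R=cv2.minEnclosingCircle(W[m][:,:2].astype(np.float32));print(c,z,np.round(e,1),round(R,1),np.round(np.nanmedian(W[m][:,2]),1))
    hsv=cv2.cvtColor(I,cv2.COLOR_RGB2HSV)
    red=((hsv[...,0]<6)|(hsv[...,0]>174))&(hsv[...,1]>140)&(g<150)
    P=W[red];t=P[P[:,2]>136];print("knob",len(P),np.round(t.mean(0),1),np.round((t.min(0)+t.max(0))/2,1))
E
```

```text
top 20 [576.3 -30.9] 179.8 20.7
top 40 [580.2 -29.2] 131.4 40.6
knob 66 [657.6 -83.6 142.2] [658.2 -83.8 141.4]
scene 20 [578.4 -30.2] 179.7 19.5
scene 40 [578.9 -30. ] 132.8 39.5
knob 217 [664.  -84.2 140.9] [662.5 -84.  140. ]
```

View pics/top0.png

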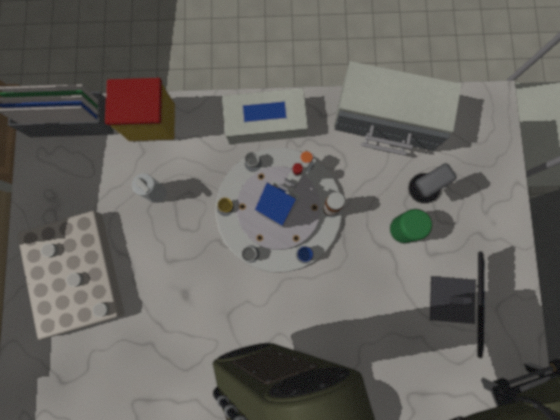

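View pics/scene0.png

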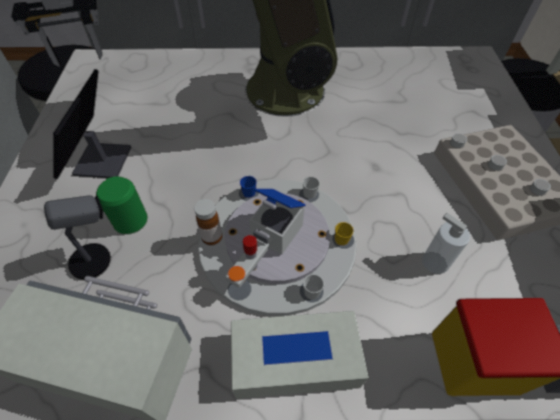

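```bash
python3 - <<'E'
from h import *
Ws=[shot(c)[1].reshape(-1,3) for c in("top","scene")]
P=np.vstack(Ws);P=P[~np.isnan(P[:,0])]
print("cols y",list(range(-700,500,100)))
for x in range(-100,1000,100):
    r=[]
    for y in range(-700,500,100):
        m=(P[:,0]>=x)&(P[:,0]<x+100)&(P[:,1]>=y)&(P[:,1]<y+100)
        r.append(int(np.percentile(P[m][:,2],99)) if m.sum()>5 else -1)
    print(x,r)
E
```

```text
cols y [-700, -600, -500, -400, -300, -200, -100, 0, 100, 200, 300, 400]
-100 [1, 1, 1, 2, 1, 17, 215, -1, 3, 2, 2, 2]
0 [3, 4, 4, 4, 5, 14, 205, 250, 13, 5, 5, 6]
100 [344, 362, 542, 551, 532, 4, 302, 566, 309, 5, 5, 5]
200 [6, 343, 459, 4, 5, 687, 693, 589, 276, 5, 5, 74]
300 [4, 197, 208, 4, 5, 4, 6, 5, 5, 5, 5, 77]
400 [4, 205, 207, 122, 5, 61, 61, 62, 22, 5, 5, 60]
500 [4, 4, 191, 178, 21, 137, 185, 158, 61, 5, 5, 59]
600 [4, 4, 201, 181, 15, 92, 184, 62, 54, 122, 151, 5]
700 [4, 138, 143, 142, 138, 92, 89, 78, 75, 160, 162, 160]
800 [5, 143, 143, 143, 143, 96, 79, 79, 77, 162, 164, 173]
900 [4, 3, 140, 142, 142, 74, 76, 74, 5, 161, 162, 157]
```

```bash
python3 -m creep '{"slide":[[2,4.6,1.5],[2.7,4.6,1.5],[2.7,4.6,1],[2.7,4.6,0],[2.7,4.6,0],[3.5,4.6,0],[4.8,2.4,0],[4.8,2.4,0]],"turn":[0,-0.17,-0.17,-0.17,-0.17,-0.185,0,0],"claw":[0.6,0.6,0.6,0.6,0.6,0.6,0.6,0.6]}' 20
```

```text
clock: 2.3
eef_pos: [411.0, -211.1, 445.1]
eef_rot: [3.141, -0.001, -0.541]
wrist_force: [0.4, -0.4, 0.1]
finger_gap: 56.6
finger_force: 0.0
```

```bash
python3 -m creep '{"slide":[[4.8,2.4,0],[4.8,2.4,0],[4.8,2.4,-1.5],[4.8,2,-1.5],[0,0,-1],[0,0,0]],"turn":[0,0,0,0,0,0],"claw":[0.6,0.6,0.6,0.6,0.6,0.6]}' 20
```

```text
clock: 3.05
eef_pos: [601.4, -120.6, 403.9]
eef_rot: [3.141, 0.002, -0.541]
wrist_force: [-1.1, 0.8, -0.1]
finger_gap: 56.4
finger_force: 0.0
```

```bash
python3 -m creep '{"slide":[[3,1.85,0],[2.95,1.85,0],[0,0,0],[0,0,0]],"turn":[-0.035,0,0,0],"claw":[0.6,0.6,0.6,0.6]}' 20
python3 - <<'E'
from h import *
I,W,cal=shot("wrist","w1")
hsv=cv2.cvtColor(I,cv2.COLOR_RGB2HSV)
g=np.linalg.norm(W[...,:2]-[578,-30],axis=-1)
red=((hsv[...,0]<6)|(hsv[...,0]>174))&(hsv[...,1]>140)&(g<150)
P=W[red];t=P[P[:,2]>np.percentile(P[:,2],95)-5];print("knob",len(P),len(t),np.round(t.mean(0),1),np.round((t.min(0)+t.max(0))/2,1),np.ptp(t,0))
for z,r in((20,180),):
    m=(abs(W[...,2]-z)<5)&(g<r+10);Q=W[m];e,R=cv2.minEnclosingCircle(Q[:,:2].astype(np.float32));print(e,R)
print(manip.read_state()["eef_pos"])
E
```

```text
clock: 3.55
eef_pos: [660.5, -84.3, 405.6]
eef_rot: [-3.141, -0.001, -0.577]
wrist_force: [-0.4, 0.5, -0.6]
finger_gap: 56.1
finger_force: 0.0
knob 798 790 [661.3 -85.5 142.8] [661.2 -85.7 142.3] [25.7180394  25.95227213  6.07101061]
(576.8218994140625, -31.369211196899414) 179.72769165039062
[660.4268374  -84.32753541 405.55428716]
```

View pics/w1.png

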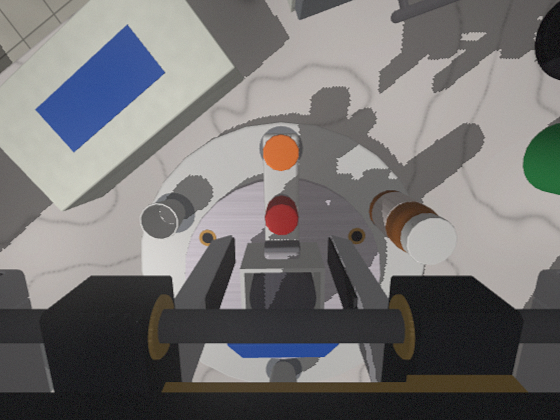

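```bash
python3 -m creep '{"slide":[[0.05,-0.05,-3.5],[0,0,-3.5],[0,0,-3.1],[0,0,0],[0,0,0],[0,0,0],[0,0,0],[0,0,0]],"turn":[0,0,0,0,0,0,0,0],"claw":[0.6,0.6,0.6,0.6,0.15,0.15,0.15,0.15]}' 30
```

```text
clock: 4.6
eef_pos: [661.9, -83.9, 304.6]
eef_rot: [-3.141, -0.001, -0.576]
wrist_force: [-1.6, 0.1, 4.9]
finger_gap: 27.5
finger_force: 30.0
```

```bash
python3 -m creep '{"slide":[[0,0,0],[0,0,0.6],[0,0,0.6],[0,0,0.6],[0,0,0]],"turn":[0,0,0,0,0],"claw":[0.15,0.15,0.15,0.15,0.15]}' 40
```

```text
clock: 5.22
eef_pos: [661.8, -83.9, 321.8]
eef_rot: [3.142, 0.0, -0.576]
wrist_force: [4.0, -1.8, -7.0]
finger_gap: 27.4
finger_force: 40.0
```

```bash
python3 -c "
import numpy as np
a=np.radians(-32.5+10*np.arange(25));p=10*np.c_[np.cos(a),np.sin(a)]
q=np.round(p,2);d=np.round(np.diff(q,axis=0),2)
for k in range(0,24,8): print([[float(x),float(y),0] for x,y in d[k:k+8]])"
```

```text
[[0.81, 1.54, 0], [0.52, 1.67, 0], [0.23, 1.72, 0], [-0.08, 1.75, 0], [-0.37, 1.7, 0], [-0.67, 1.61, 0], [-0.94, 1.47, 0], [-1.17, 1.28, 0]]
[[-1.39, 1.06, 0], [-1.54, 0.81, 0], [-1.67, 0.52, 0], [-1.72, 0.23, 0], [-1.75, -0.08, 0], [-1.7, -0.37, 0], [-1.61, -0.67, 0], [-1.47, -0.94, 0]]
[[-1.28, -1.17, 0], [-1.06, -1.39, 0], [-0.81, -1.54, 0], [-0.52, -1.67, 0], [-0.23, -1.72, 0], [0.08, -1.75, 0], [0.37, -1.7, 0], [0.67, -1.61, 0]]
```

```bash
python3 -m creep '{"slide":[[0.81,1.54,0],[0.52,1.67,0],[0.23,1.72,0],[-0.08,1.75,0],[-0.37,1.7,0],[-0.67,1.61,0],[-0.94,1.47,0],[-1.17,1.28,0]],"turn":[0.1745,0.1745,0.1745,0.1745,0.1745,0.1745,0.1745,0.1745],"claw":[0.15,0.15,0.15,0.15,0.15,0.15,0.15,0.15]}'
```

```text
clock: 6.22
eef_pos: [644.6, 43.9, 320.9]
eef_rot: [-3.14, 0.002, 0.826]
wrist_force: [-1.1, -3.7, -7.4]
finger_gap: 27.5
finger_force: 40.0
```

```bash
python3 -m creep '{"slide":[[-1.39,1.06,0],[-1.54,0.81,0],[-1.67,0.52,0],[-1.72,0.23,0],[-1.75,-0.08,0],[-1.7,-0.37,0],[-1.61,-0.67,0],[-1.47,-0.94,0]],"turn":[0.1745,0.1745,0.1745,0.1745,0.1745,0.1745,0.1745,0.1745],"claw":[0.15,0.15,0.15,0.15,0.15,0.15,0.15,0.15]}'
```

```text
clock: 7.22
eef_pos: [515.7, 49.3, 321.4]
eef_rot: [-3.141, -0.001, 2.222]
wrist_force: [1.5, 1.3, -7.4]
finger_gap: 27.4
finger_force: 40.0
```

```bash
python3 -m creep '{"slide":[[-1.28,-1.17,0],[-1.06,-1.39,0],[-0.81,-1.54,0],[-0.52,-1.67,0],[-0.23,-1.72,0],[0.08,-1.75,0],[0.37,-1.7,0],[0.67,-1.61,0]],"turn":[0.1745,0.1745,0.1745,0.1745,0.1745,0.1745,0.1745,0.1745],"claw":[0.15,0.15,0.15,0.15,0.15,0.15,0.15,0.15]}'
```

```text
clock: 8.22
eef_pos: [487.8, -76.9, 320.7]
eef_rot: [3.138, -0.005, -2.666]
wrist_force: [-6.6, -0.7, -8.4]
finger_gap: 27.3
finger_force: 40.0
```

```bash
python3 -m creep '{"slide":[[0,0,0],[0,0,0],[0,0,0]],"turn":[0,0,0],"claw":[0.15,0.15,0.15]}'
```

```text
clock: 8.6
eef_pos: [487.9, -76.7, 320.8]
eef_rot: [3.14, -0.005, -2.671]
wrist_force: [-7.8, -5.3, -7.3]
finger_gap: 27.4
finger_force: 40.0
```

```bash
python3 -m creep '{"slide":[[-0.1,-0.05,-0.5],[0,0,-0.5],[0,0,-0.4],[0,0,-0.3],[0,0,0]],"turn":[0,0,0,0,0],"claw":[0.15,0.15,0.15,0.15,0.15]}'
```

```text
clock: 9.22
eef_pos: [487.4, -77.0, 304.6]
eef_rot: [3.141, -0.002, -2.671]
wrist_force: [-6.0, -3.6, -1.7]
finger_gap: 27.1
finger_force: 40.0
```

```bash
python3 -m creep '{"slide":[[0,0,0],[0,0,0],[0,0,0],[0,0,4],[0,0,5],[0,0,3],[0,0,0]],"turn":[0,0,0,0,0,0,0],"claw":[0.5,0.5,0.5,0.5,0.5,0.5,0.5]}'
python3 - <<'E'
from h import *
for c in("wrist","scene"):
    I,W,cal=shot(c,c+"2")
    hsv=cv2.cvtColor(I,cv2.COLOR_RGB2HSV)
    g=np.linalg.norm(W[...,:2]-[577,-31],axis=-1)
    red=((hsv[...,0]<6)|(hsv[...,0]>174))&(hsv[...,1]>140)&(g<150)
    P=W[red]
    if len(P)==0: continue
    t=P[P[:,2]>np.percentile(P[:,2],95)-5];print(c,"knob",len(P),np.round((t.min(0)+t.max(0))/2,1),np.median(t,0))
    bl=(hsv[...,0]>100)&(hsv[...,0]<130)&(hsv[...,1]>140)&(g<75)&(W[...,2]>100)
    P=W[bl];t=P[P[:,2]>np.percentile(P[:,2],99)-3];print("lid top",len(P),t.mean(0))
print(manip.read_state()["wrist_force"])
E
```

```text
clock: 10.1
eef_pos: [487.8, -76.8, 426.8]
eef_rot: [-3.139, 0.003, -2.671]
wrist_force: [0.3, 0.1, -0.1]
finger_gap: 47.1
finger_force: 0.0
wrist knob 693 [486.9 -77.9 142. ] [486.53175715 -77.85534871 142.67784167]Traceback (most recent call last):
  File "<stdin>", line 11, in <module>
    return _quantile_unchecked(
        a, q, axis, out, overwrite_input, method, keepdims, weights)
    return _ureduce(a,
                    func=_quantile_ureduce_func,
    ...<5 lines>...
                    overwrite_input=overwrite_input,
                    method=method)
    r = func(a, **kwargs)
    result = _quantile(arr,
                       quantiles=q,
    ...<2 lines>...
                       out=out,
                       weights=wgt)
    slices_having_nans = np.isnan(arr[-1, ...])
                                  ~~~^^^^^^^^^
IndexError: index -1 is out of bounds for axis 0 with size 0
```

View pics/wrist2.png

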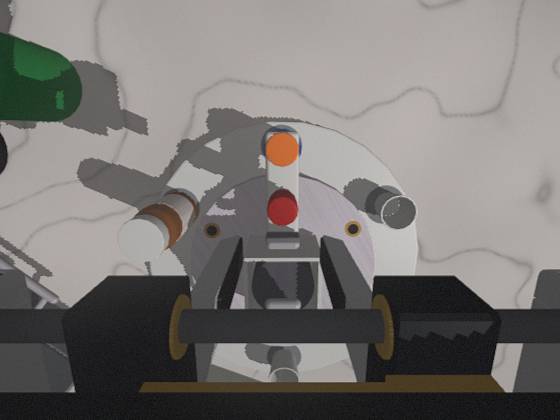

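```bash
python3 -m creep '{"slide":[[2,1.06,0],[2,1.06,0],[2,1.06,0],[2.1,1.07,0],[0,0,-2],[0,0,-2],[0,0,0]],"turn":[0,0,0,0,0,0,0],"claw":[0,0,0,0,0,0,0]}' 20
python3 - <<'E'
from h import *
I,W,cal=shot("scene","scene3")
E
```

```text
clock: 11.02
eef_pos: [568.7, -34.3, 382.1]
eef_rot: [3.139, -0.004, -2.671]
wrist_force: [-0.4, -0.0, 0.1]
finger_gap: 0.6
finger_force: 0.0
```

View pics/scene3.png

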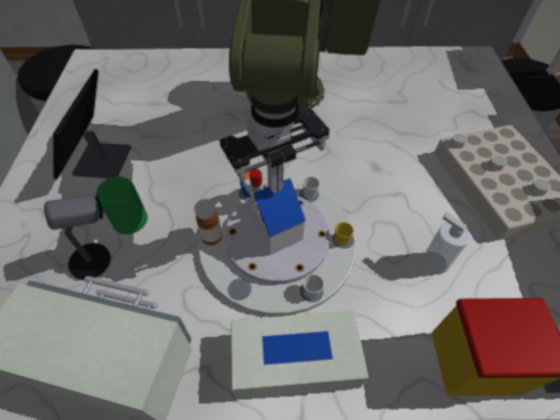

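```bash
python3 - <<'E'
from h import *
cal=manip.calibration("scene");K=cal["intrinsics"];T=np.linalg.inv(cal["pose"])
u=np.array([-.887,-.4615,0]);A=np.array([577.2,-31,0])
def pr(p):
    c=T[:3,:3]@p+T[:3,3];q=K@np.array([c[0],-c[1],-c[2]]);return np.round(q[:2]/q[2])
for r,z in((9,183),(9,168),(23,184)):print(r,z,pr(A+u*r+[0,0,z]))
I,W,_=shot("scene");cv2.imwrite("pics/c4.png",cv2.resize(I[140:260,210:350,::-1],(700,600)))
hsv=cv2.cvtColor(I,cv2.COLOR_RGB2HSV)
g=np.linalg.norm(W[...,:2]-A[:2],axis=-1)
m=(hsv[...,0]>100)&(hsv[...,0]<130)&(hsv[...,1]>140)&(g<75)&(W[...,2]>100)
P=W[m];r=(P-A)@u
for k in range(-50,50,10):
    s=(r>=k)&(r<k+10);print(k,s.sum(),np.median(P[s][:,2]) if s.any() else 0)
E
```

```text
9 183 [275. 189.]
9 168 [275. 194.]
23 184 [271. 184.]
-50 190 123.40031083792798
-40 259 131.78819572932503
-30 263 140.63212766910078
-20 267 149.5635505130275
-10 276 158.90422668416488
0 255 167.80553469375104
10 169 176.52192068404872
20 5 179.72690236812525
30 0 0
40 0 0
```

View pics/c4.png

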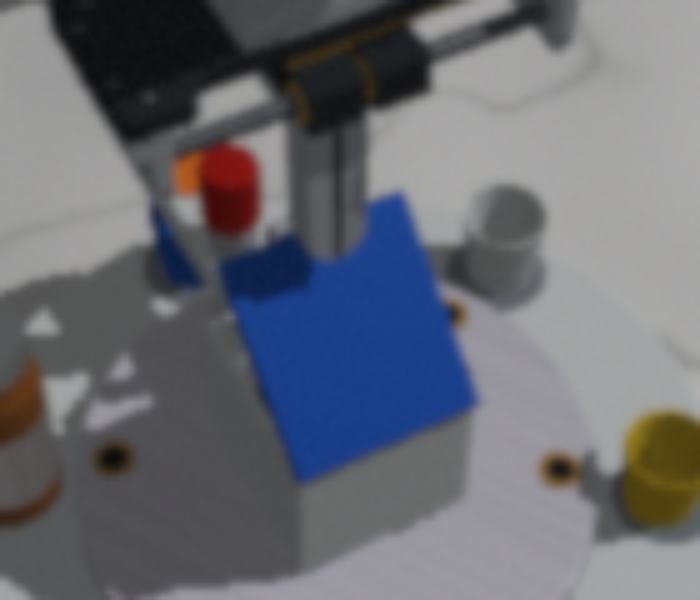

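```bash
python3 -m creep '{"slide":[[0,0,-1.2],[0,0,-1.2],[0,0,-1],[-0.6,-0.3,-0.7],[-0.6,-0.3,-0.7],[-0.5,-0.3,-0.6],[0,0,0]],"turn":[0,0,0,0,0,0,0],"claw":[0,0,0,0,0,0,0]}'
```

```text
clock: 12.0
eef_pos: [551.6, -43.5, 330.9]
eef_rot: [-3.141, 0.001, -2.672]
wrist_force: [1.4, 1.3, 1.1]
finger_gap: 0.2
finger_force: 0.6
```

```bash
python3 -m creep '{"slide":[[0,0,-0.2],[0,0,-0.2],[0,0,-0.2],[0,0,-0.2],[0,0,0]],"turn":[0,0,0,0,0],"claw":[0,0,0,0,0]}'
```

```text
clock: 12.62
eef_pos: [551.7, -43.4, 322.3]
eef_rot: [3.141, -0.0, -2.671]
wrist_force: [-0.3, -0.8, -0.8]
finger_gap: 0.3
finger_force: 0.0
```

```bash
python3 -m creep '{"slide":[[0,0,-0.15],[0,0,-0.15],[0,0,-0.1],[0,0,0]],"turn":[0,0,0,0],"claw":[0,0,0,0]}'
```

```text
clock: 13.12
eef_pos: [551.8, -43.4, 319.9]
eef_rot: [-3.141, 0.001, -2.671]
wrist_force: [-6.4, -0.7, 14.2]
finger_gap: 0.4
finger_force: 7.0
```

Firm contact at tip height 121 mm, which matches the lid shut. Next I retreat upward and check.

```bash
python3 -m creep '{"slide":[[0,0,3],[0,0,5],[0,0,5],[-5,0,0],[-5,-1,0],[-5,-1,0],[-5,-1,0],[0,0,0]],"turn":[0,0,0,0,0,0,0,0],"claw":[0,0,0,0,0,0,0,0]}'
python3 - <<'E'
from h import *
u=np.array([-.887,-.4615,0]);A=np.array([577.2,-31,0])
for c in("scene","top"):
    I,W,_=shot(c,c+"5")
    hsv=cv2.cvtColor(I,cv2.COLOR_RGB2HSV)
    g=np.linalg.norm(W[...,:2]-A[:2],axis=-1)
    m=(hsv[...,0]>100)&(hsv[...,0]<130)&(hsv[...,1]>140)&(g<75)&(W[...,2]>100)
    P=W[m];r=(P-A)@u
    print(c,[(k,int(((r>=k)&(r<k+10)).sum()),float(np.round(np.nanmedian(P[(r>=k)&(r<k+10)][:,2]),1))) for k in range(-50,50,10) if ((r>=k)&(r<k+10)).any()])
    for q in["cup_blue","cup_white_a","cup_yellow","stock_bottle","wipes_tub","gel_bottle","knob_grip"]:
        for d in manip.cut_out(q,c)[:2]:
            if d["score"]<.45: continue
            t=W[d["mask"]];t=t[t[:,2]>np.nanpercentile(t[:,2],95)-6];print(q,round(d["score"],2),np.round(d["position"]),np.round((np.nanpercentile(t,2,0)+np.nanpercentile(t,98,0))/2))
E
```

```text
clock: 14.12
eef_pos: [349.8, -73.5, 449.2]
eef_rot: [-3.14, 0.001, -2.673]
wrist_force: [0.3, -0.0, -0.1]
finger_gap: 0.2
finger_force: 0.0
scene [(-50, 81, 120.6), (-40, 161, 120.4), (-30, 161, 120.0), (-20, 152, 120.3), (-10, 150, 120.3), (0, 152, 120.5), (10, 146, 120.5), (20, 145, 120.4), (30, 140, 120.5), (40, 97, 120.1)]
cup_white_a 0.72 [313. 287.] [713.  41.  59.]
cup_white_a 0.64 [315. 184.] [450.  52.  60.]
cup_yellow 0.63 [344. 231.] [585. 115.  60.]
stock_bottle 0.63 [278. 247.] [557. -34. 129.]
stock_bottle 0.61 [210. 219.] [ 577. -178.  133.]
wipes_tub 0.76 [120. 202.] [ 514. -383.  118.]
gel_bottle 0.82 [446. 245.] [628. 314. 148.]
gel_bottle 0.46 [274. 248.] [558. -34. 129.]
knob_grip 0.77 [255. 180.] [490. -75. 140.]
top [(-50, 11, 121.2), (-40, 110, 121.7), (-30, 106, 121.7), (-20, 117, 121.9), (-10, 112, 121.8), (0, 114, 121.5), (10, 113, 121.7), (20, 115, 121.4), (30, 116, 121.5), (40, 85, 121.6)]
cup_white_a 0.72 [247. 256.] [456.  52.  61.]
cup_white_a 0.62 [254. 157.] [711.  40.  62.]
cup_yellow 0.73 [224. 203.] [584. 115.  62.]
stock_bottle 0.87 [335. 204.] [ 572. -180.  135.]
stock_bottle 0.75 [224. 204.] [584. 114.  60.]
wipes_tub 0.72 [413. 227.] [ 508. -385.  121.]
gel_bottle 0.89 [151. 185.] [625. 313. 151.]
gel_bottle 0.61 [280. 204.] [575. -32. 122.]
```

View pics/scene5.png

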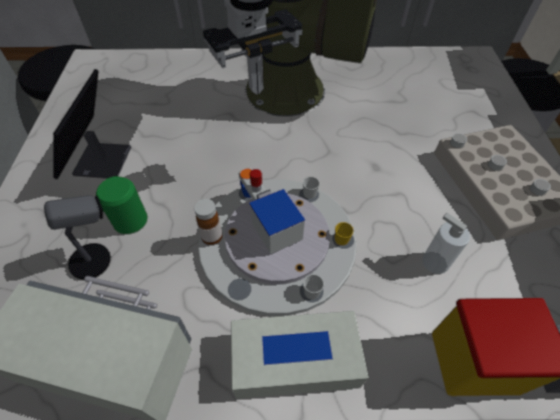

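The lid at (277,212) is flat at 121 mm. The spout at (247,178) stands over the blue cup, and everything else is where it was.

```bash
python3 -c "
from cell import manip
print(manip.sign_off())"
```

```text
the job is handed in; nothing more can be done
None
```

The job is handed in at about 14 s: the head went 240° counter-clockwise, away from the bottle, to the blue cup; the plunger is home (knob at its starting height), the lid was then pressed shut (flat at 121 mm), and the cups, bottle, tub and gel bottle stand where they were.

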